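# Unstack the finished cloisonne boxes onto their fitted stands

## Task

Take the stack of finished enamel boxes apart from the top down, and set each box in turn on the wooden stand made for it, the one of its own shape, centred on the stand and with its sides lined up with the stand's. Keep the boxes upright, set them down gently without dropping them, and leave the small flared vase that stands among the stands undisturbed.

Things in the scene. Friction and masses are not known exactly. Their poses are not given: they have to be found in the camera images.
- oblong_box: Closed, rigid cloisonne box: dark blue enamel, gilt edges, white flower on the flat lid, upright sides. Oblong, 36 mm (along its x) by 24 mm (along its y), 22 mm high, about 0.07 kg. Top of the stack, standing on the six-sided box. Origin: centre of the underside, z up. 
- hex_box: Closed, rigid cloisonne box: dark blue enamel, gilt edges, white flower on the flat lid, upright sides. Six-sided, 42 mm across flats, 48.5 mm across corners; corners at its +x and -x, flats at its +y and -y; 28 mm high, about 0.12 kg. Third from the bottom, standing on the round box. Origin: centre of the underside, z up. 
- round_box: Closed, rigid cloisonne box: dark blue enamel, gilt edges, white flower on the flat lid, upright sides. Round, 56 mm diameter, 32 mm high, about 0.2 kg. Second from the bottom, standing on the square box. Origin: centre of the underside, z up. 
- square_box: Closed, rigid cloisonne box: dark blue enamel, gilt edges, white flower on the flat lid, upright sides. Square, 68 mm by 68 mm, sides square to its x and y, 36 mm high, about 0.3 kg. Bottom of the stack, standing on the bench (z = 0). Origin: centre of the underside, z up. 
- oblong_stand: Low dark rosewood stand, 24 mm high with a flat top at z = 0.024 in its frame, fixed to the bench. Oblong, 54 mm (along its x) by 42 mm (along its y): the smallest stand, for the oblong box. Origin: centre of the underside, z up. 
- hex_stand: Low dark rosewood stand, 24 mm high with a flat top at z = 0.024 in its frame, fixed to the bench. Six-sided, 60 mm across flats, corners on its +x and -x axis and every 60 degrees, for the six-sided box. Origin: centre of the underside, z up. 
- round_stand: Low dark rosewood stand, 24 mm high with a flat top at z = 0.024 in its frame, fixed to the bench. Round, 74 mm diameter, for the round box. Origin: centre of the underside, z up. 
- square_stand: Low dark rosewood stand, 24 mm high with a flat top at z = 0.024 in its frame, fixed to the bench. Square, 86 mm by 86 mm, sides square to its x and y: the largest stand, for the square box. Origin: centre of the underside, z up. 
- vase: Loose finished flared beaker vase, 110 mm tall, 66 mm across the mouth, 48 mm across the foot; not part of the job. Origin: centre of the underside, z up. Otherwise only things 12 mm high or less lie between the stands.
Not all that is in view belongs to the job. What is shaped like the square_box but red is not meant. What is shaped like the round_box but turquoise is not meant.

How it is judged:
On the way, in this order (a step that is already met when the one before it is completed fails the run):
1. the oblong box stands at rest on the oblong stand (horizontal distance between oblong_box and oblong_stand below 0.01 m and z of oblong_box in the frame of oblong_stand between 0.02 and 0.028 m and angle between oblong_box's own z axis and vertical below 0.08 rad and angle between the x axis of oblong_box and the x axis of oblong_stand, either way round below 0.26 rad and linear speed of oblong_box below 0.02 m/s), for 0.2 s.
2. the six-sided box stands at rest on the six-sided stand (horizontal distance between hex_box and hex_stand below 0.01 m and z of hex_box in the frame of hex_stand between 0.02 and 0.028 m and angle between hex_box's own z axis and vertical below 0.08 rad and (angle between the x axis of hex_box and the x axis of hex_stand, either way round below 0.26 rad or angle between the x axis of hex_box and the x axis of hex_stand, either way round between 0.787 and 1.307 rad) and linear speed of hex_box below 0.02 m/s), for 0.2 s.
3. the round box stands at rest on the round stand (horizontal distance between round_box and round_stand below 0.01 m and z of round_box in the frame of round_stand between 0.02 and 0.028 m and angle between round_box's own z axis and vertical below 0.08 rad and linear speed of round_box below 0.02 m/s), for 0.2 s.
4. the square box stands at rest on the square stand (horizontal distance between square_box and square_stand below 0.01 m and z of square_box in the frame of square_stand between 0.02 and 0.028 m and angle between square_box's own z axis and vertical below 0.08 rad and (angle between the x axis of square_box and the x axis of square_stand, either way round below 0.26 rad or angle between the x axis of square_box and the x axis of square_stand, either way round above 1.31 rad) and linear speed of square_box below 0.02 m/s), for 0.2 s.
At the end, for the whole second after the job is handed in: Each of the four boxes stands upright (within 4.5 degrees) and at rest on the top of the stand of its own shape, centre within 10 mm of the stand's centre; the oblong, six-sided and square boxes have their sides in line with the stand's within 15 degrees (any way round that the shape allows) (all of step 1 and all of step 2 and all of step 3 and all of step 4); the robot touches nothing.
It fails at once if a box is dropped or thrust onto its stand (faster than 0.4 m/s within 12 mm of the seat) ((horizontal distance between oblong_box and oblong_stand below 0.05 m and z of oblong_box in the frame of oblong_stand below 0.036 m and linear speed of oblong_box above 0.4 m/s) or (horizontal distance between hex_box and hex_stand below 0.05 m and z of hex_box in the frame of hex_stand below 0.036 m and linear speed of hex_box above 0.4 m/s) or (horizontal distance between round_box and round_stand below 0.05 m and z of round_box in the frame of round_stand below 0.036 m and linear speed of round_box above 0.4 m/s) or (horizontal distance between square_box and square_stand below 0.05 m and z of square_box in the frame of square_stand below 0.036 m and linear speed of square_box above 0.4 m/s)).
It fails at once if a box is tipped by more than 35 degrees (angle between any of oblong_box, hex_box, round_box, square_box's own z axis and vertical above 0.61 rad).
It fails at once if the flared vase is pushed more than 20 mm or tipped (distance of vase from where it was at the start of the episode above 0.02 m or angle between vase's own z axis and vertical above 0.35 rad).
It also fails if it takes over 102 s, if anything falls off the work surface, if the arm or the gripper's body presses on something with over 40 N, if the wrist force passes 120 N, or if a joint passes its speed limit or range.

## Robot

A 7-joint arm with a two-finger parallel gripper is mounted at the origin on the work surface. World frame = base frame: x ahead of the robot, y to its left, z up, the work surface at z = 0. Lengths are in m, angles in rad, forces in N, time in s.
With the tool pointing down it reaches from about 0.4 to 0.85 m from the base axis. Payload 10.4 kg.
Tool frame: the origin (TCP) lies at the very end of the fingers, on their centre line; the grasp point (between the pads) lies 19 mm behind it; z points along the fingers, y is the line along which they close (so a half turn about z gives the same grasp; the last joint's range is limited). The gripper opens to 85 mm and grips with 20 to 120 N. Pads are 22 mm wide; open, the fingers measure 114 mm over their backs; the gripper's body (76 mm by 85 mm) begins 54 mm behind the grasp point. The pads swing forward as they close: fully open they stand 13 mm farther back than shut.
Start: joints at [1.27, 0.332, -0.065, 1.46, 0.022, 1.35, -0.088], TCP at [0.171, -0.601, 0.231] pointing down, gripper open.
Joint ranges: [-2.6, 2.6], [-0.5, 2.12], [-1.47, 1.34], [0.16, 2.42], [-1.27, 4.41], [0.06, 2.06], [-2.6, 2.6]. Speed limits (rad/s): [2.22, 2.22, 2.79, 2.79, 3.14, 3.14, 3.14].

## Interface

Orientations are given as a unit quaternion [x, y, z, w].
In Python, from workcell import manip, vision, order gives the robot as it stands. The module is installed in compiled form; this text tells all that it offers.
- The arm moves only by the tool move_arm, never from a script. Its argument "motion" is a list of rows, each a list of 3 entries, a list of its own where there are three numbers: the shift along the tool's x, y, z scaled (see below), then the turn, a rotation vector about the tool's x, y, z scaled (see below), then the opening, from -1 (shut) to 1 (fully open). In form: [[[dx, dy, dz], [wx, wy, wz], hand], ...]. A call has 1 to 12 rows; each row shifts and turns the commanded pose from where the row before left it, along the tool's axes as they then stand; what a row does not reach is not made up. The controller multiplies each number of a shift by 0.75 m and each number of a turn by pi/4 rad. A row lasts 1/10 s, in which the tool goes at most 50 mm and 8.59 degrees, less where a joint would pass 70% of its speed; a pose out of reach is approached as far as the arm can. A call with a number of a shift or a turn outside -1 to 1 is refused whole. A call with a gripper value outside its range is refused whole. The fingers move at their own pace and stop on an object; "newtons" is the grip in N (left out, the last holds). Time passes only in rows, so rows that do not move let the fingers close. It gives the time, the measured TCP pose, the force, the opening and the grip force at its end, in the units of the state.
- manip.get_obs(): the state, without advancing time (a new reading comes with each control period).
- vision.camera(name): name is "scene" or "top" or "wrist"; returns a dict with "pixels" (384x512x3 uint8, red, green, blue), "fx", "fy", "cx", "cy" (pixels), "R" (3x3) and "t" (3): a world point X has camera coordinates R X + t. Camera axes: x right, y down, z forward; pixel columns grow to the right and rows downward; lengths in m; the calibration is good to about 2 mm. The wrist camera is an equidistant fisheye: a pixel r from the principal point sees the ray r / f radians off the axis. A picture is of the moment at which its call begins. There is no depth.
- order.hand_in(): hands the job in; it is judged then, once.
The state is a dict: "clock": time; "joint_pos": joint angles; "joint_velocities": joint speeds; "tau": joint torques, N m; "position": TCP position; "ee_rot": TCP orientation; "ft_force": force on the tool from outside, world axes, zero at the start; "torque": the same for the moment, N m; "grip_width": opening from 0.0 (shut) to 1.0 (fully open); "grasp_force": force on a finger pad.
Only numpy, scipy, OpenCV 4.12 (cv2) and the standard library are available. Lean on these libraries where they do the work, as an engineer would, in place of code of your own. Each camera call takes 0.05 s, during which the arm holds its last target. There are 200 camera calls.

## Working session

There is one attempt and no reset: what is moved stays moved. The work goes in short steps, Python scripts to look and compute and a tool call to move; the robot and the scene stay as the last step left them, time stands still between calls to the robot, and variables do not carry over. Pictures are saved under pics/ and viewed, at most 17 in all, crops included, and the job is handed in when it is done.

Besides the shell and the picture viewer there is one more tool, called after "Call:" by a JSON object that holds its "op" and its "data", one argument or row to a line. move_arm: Moves the arm, as the interface text tells. Its arguments: {"type":"object","properties":{"motion":{"type":"array"},"newtons":{"type":"number"}},"required":["motion"]}

```bash
mkdir -p pics; python3 - <<'E'
from workcell import manip, vision
import cv2, numpy as np
o=manip.get_obs(); print({k:np.round(v,3).tolist() for k,v in o.items()})
for n in("scene","top","wrist"):
    c=vision.camera(n); cv2.imwrite(f"pics/{n}0.png",c["pixels"][:,:,::-1]); print(n,c["fx"],c["cx"],c["cy"],np.round(c["R"],3).tolist(),np.round(c["t"],3).tolist())
E
```

```text
{'clock': 0.0, 'joint_pos': [1.27, 0.333, -0.065, 1.461, 0.022, 1.35, -0.089], 'joint_velocities': [0.001, -0.002, 0.001, 0.001, 0.001, -0.002, -0.002], 'tau': [0.001, -62.544, 0.05, -39.161, 0.016, 0.01, -0.0], 'position': [0.171, -0.601, 0.231], 'ee_rot': [0.99, 0.138, -0.0, -0.001], 'ft_force': [-0.239, 0.039, 0.358], 'torque': [-0.016, -0.015, 0.032], 'grasp_force': 0.0, 'grip_width': 1.003}
scene 369.44661309684926 252.60123761256975 189.2104725385424 [[0.63, 0.777, 0.012], [0.626, -0.498, -0.599], [-0.46, 0.385, -0.8]] [-0.412, -0.286, 1.057]
top 352.71121392765394 250.3921905285161 195.54080723361545 [[0.028, -1.0, -0.008], [-0.997, -0.028, -0.07], [0.069, 0.01, -0.998]] [0.03, 0.598, 0.959]
wrist 297.3186396354542 253.49042303418204 186.37050976623516 [[0.273, -0.962, -0.001], [-0.921, -0.261, 0.29], [-0.279, -0.078, -0.957]] [-0.625, -0.038, 0.379]
```

View pics/top0.png

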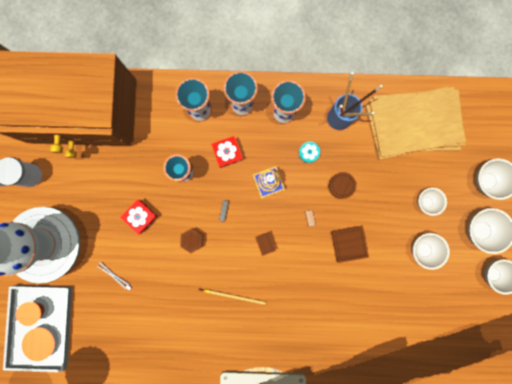

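View pics/scene0.png

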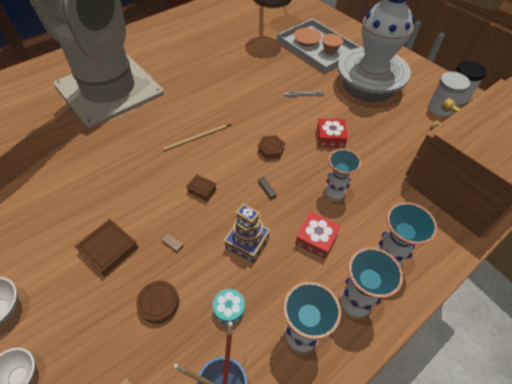

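The top view shows the stack at (268,181) and the stands at hex (193,240), oblong (266,243), round (342,185) and square (350,244). The vase is at (178,168). The red squares and the turquoise round are decoys. The scene view shows the stack at (247,232).

```bash
cat > h.py <<'E'
import numpy as np, cv2
from workcell import manip, vision
def ray(c,u,v,z):
    R=np.array(c["R"]);t=np.array(c["t"]);C=-R.T@t
    d=R.T@np.array([(u-c["cx"])/c["fx"],(v-c["cy"])/c["fy"],1]); return C+d*(z-C[2])/d[2]
def proj(c,X):
    p=np.array(c["R"])@np.array(X)+np.array(c["t"]); return np.array([p[0]/p[2]*c["fx"]+c["cx"],p[1]/p[2]*c["fy"]+c["cy"]])
def wray(c,u,v,z):
    R=np.array(c["R"]);t=np.array(c["t"]);C=-R.T@t
    a=np.array([u-c["cx"],v-c["cy"]]);r=np.hypot(*a);th=r/c["fx"]
    d=R.T@np.r_[a/max(r,1e-9)*np.sin(th),np.cos(th)]; return C+d*(z-C[2])/d[2]
def wproj(c,X):
    p=np.array(c["R"])@np.array(X)+np.array(c["t"]); th=np.arctan2(np.hypot(p[0],p[1]),p[2]); a=p[:2]/np.hypot(p[0],p[1])
    return a*th*c["fx"]+[c["cx"],c["cy"]]
E
python3 - <<'E'
from h import *
t=vision.camera("top"); s=vision.camera("scene")
np.savez("cams.npz")
tiles=[]
P=dict(hex=(193,240),obl=(266,243),rnd=(342,185),sq=(350,244))
for c,n in((t,"t"),(s,"s")):
    print("C",-np.array(c["R"]).T@c["t"])
    hsv=cv2.cvtColor(c["pixels"],cv2.COLOR_RGB2HSV); m=(hsv[:,:,2]<120).astype(np.uint8)
    k,lab,st,ce=cv2.connectedComponentsWithStats(m)
    for nm,p in P.items():
        q=p if n=="t" else proj(s,ray(t,*p,.012))
        l=lab[int(q[1]),int(q[0])]
        X=ray(c,*ce[l],.012); 
        cn=max(cv2.findContours((lab==l).astype(np.uint8),0,2)[0],key=cv2.contourArea)[:,0]
        W=np.array([ray(c,*x,.012)[:2] for x in cn],np.float32)*1000
        print(n,nm,l,st[l],np.round(X,4),"rect",cv2.minAreaRect(W), hsv[int(q[1]),int(q[0])])
def cr(c,x0,y0,w,h): return cv2.resize(c["pixels"][y0:y0+h,x0:x0+w],(400,400),interpolation=cv2.INTER_CUBIC)
cv2.imwrite("pics/c1.png",np.hstack([cr(t,236,150,64,64),cr(s,210,195,70,70)])[:,:,::-1])
q=ray(t,178,168,.1); print("vase",q)
E
```

```text
C [0.52914505 0.03717268 0.99866745]
t hex 0 [     0      0    512    384 182302] [0.6228 0.0298 0.012 ] rect ((626.6778564453125, 40.44390869140625), (1085.9439697265625, 1490.376708984375), 1.3122448921203613) [ 11 190 137]
t obl 0 [     0      0    512    384 182302] [0.6228 0.0298 0.012 ] rect ((626.6778564453125, 40.44390869140625), (1085.9439697265625, 1490.376708984375), 1.3122448921203613) [ 12 191 139]
t rnd 0 [     0      0    512    384 182302] [0.6228 0.0298 0.012 ] rect ((626.6778564453125, 40.44390869140625), (1085.9439697265625, 1490.376708984375), 1.3122448921203613) [ 12 185 135]
t sq 0 [     0      0    512    384 182302] [0.6228 0.0298 0.012 ] rect ((626.6778564453125, 40.44390869140625), (1085.9439697265625, 1490.376708984375), 1.3122448921203613) [ 11 188 136]
C [ 0.92431387 -0.22831832  0.67952394]
s hex 17 [258 136  27  26 563] [0.4713 0.2056 0.012 ] rect ((471.22906494140625, 207.78201293945312), (64.85455322265625, 84.50408935546875), 50.480567932128906) [ 11 142 104]
s obl 26 [187 175  29  29 561] [0.4679 0.0018 0.012 ] rect ((466.7737121582031, 1.2725410461425781), (65.19111633300781, 59.8186149597168), 22.292348861694336) [ 11 142  90]
s rnd 42 [ 137  281   42   47 1564] [ 0.6355 -0.2088  0.012 ] rect ((634.833251953125, -206.97903442382812), (74.26726531982422, 86.80294799804688), 61.57441329956055) [ 12 141 103]
s sq 30 [  75  219   63   61 2107] [ 0.4738 -0.2313  0.012 ] rect ((471.4127502441406, -230.01614379882812), (102.84369659423828, 94.16927337646484), 11.017868995666504) [ 11 143 100]
vase [0.65744521 0.23438283 0.1       ]
```

View pics/c1.png

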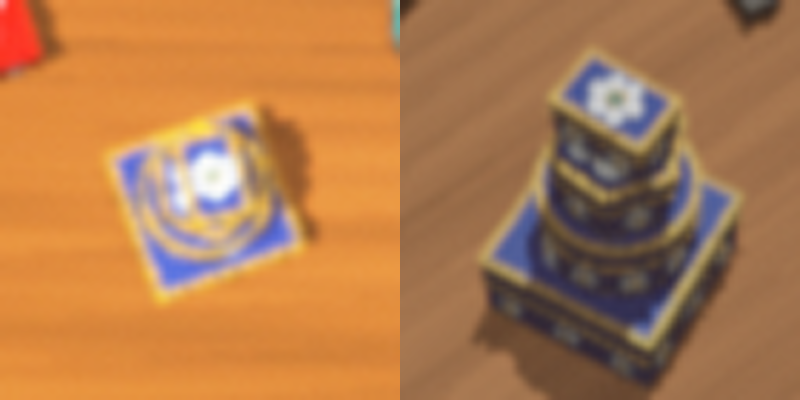

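View pics/wrist0.png

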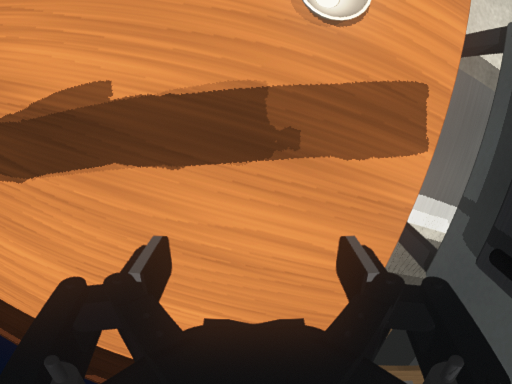

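The crops show the four-box stack with its edges roughly square to each other. The scene crop shows the oblong lid's corners clearly. The wrist view shows only bench and shadow.

```bash
python3 - <<'E'
from h import *
t=vision.camera("top"); s=vision.camera("scene")
P=dict(hex=(193,240),obl=(266,243),rnd=(342,185),sq=(350,244))
hsv=cv2.cvtColor(t["pixels"],cv2.COLOR_RGB2HSV); m=((hsv[:,:,2]<180)&(hsv[:,:,0]<20)).astype(np.uint8)
k,lab,st,ce=cv2.connectedComponentsWithStats(m)
for nm,p in P.items():
    l=lab[p[1],p[0]]; cn=max(cv2.findContours((lab==l).astype(np.uint8),0,1)[0],key=cv2.contourArea)[:,0]
    W=np.array([ray(t,*x,.014)[:2] for x in cn],np.float32)*1000
    print(nm,st[l],np.round(ray(t,*ce[l],.014),4),cv2.minAreaRect(W))
def rep(c,pts,x0,y0,k,z,n):
    W=np.array([ray(c,x0+x/k-.5,y0+y/k-.5,z)[:2] for x,y in pts])*1000
    print(n,W.round(1).tolist(),"c",W.mean(0).round(1),"edges",[(round(np.hypot(*e),1),round(np.degrees(np.arctan2(e[1],e[0])),1)) for e in np.roll(W,-1,0)-W])
rep(t,[(107,155),(257,102),(305,245),(162,302)],236,150,6.25,.036,"sq top")
rep(s,[(192,47),(285,102),(243,152),(148,98)],210,195,400/70,.118,"obl scene")
rep(s,[(345,195),(252,348),(82,262)],210,195,400/70,.036,"sq scene")
rep(t,[(213,176)],236,150,6.25,.118,"flower top")
rep(s,[(215,98)],210,195,400/70,.118,"flower scene")
w=vision.camera("wrist");C=-np.array(w["R"]).T@w["t"];o=manip.get_obs();from scipy.spatial.transform import Rotation as Ro
T=Ro.from_quat(o["ee_rot"]);print("cam in tool",T.inv().apply(C-o["position"]),"axes",np.round((T.inv().as_matrix()@np.array(w["R"]).T),3),T.as_matrix().round(3))
E
```

```text
hex [181 227  26  25 476] [0.4716 0.2027 0.014 ] ((472.26739501953125, 203.0437774658203), (57.15475845336914, 76.69217681884766), 28.116924285888672)
obl [256 231  21  24 333] [ 4.684e-01 -4.000e-04  1.400e-02] ((467.7602844238281, -0.5550861358642578), (54.782833099365234, 47.403263092041016), 20.098283767700195)
rnd [328 172  28  27 592] [ 0.6337 -0.2075  0.014 ] ((634.2556762695312, -206.97564697265625), (73.09970092773438, 75.78273010253906), 1.5498926639556885)
sq [ 330  226   38   37 1073] [ 0.4722 -0.2298  0.014 ] ((472.1982727050781, -229.95123291015625), (90.29446411132812, 92.89740753173828), 12.188740730285645)
sq top [[654.7, 42.4], [679.9, -22.9], [617.4, -45.4], [590.6, 16.5]] c [635.7  -2.3] edges [(np.float64(70.1), np.float64(-68.9)), (np.float64(66.5), np.float64(-160.3)), (np.float64(67.5), np.float64(113.3)), (np.float64(69.1), np.float64(22.0))]
obl scene [[615.1, 8.1], [650.2, 18.1], [656.4, -4.0], [621.9, -14.9]] c [635.9   1.8] edges [(np.float64(36.5), np.float64(15.9)), (np.float64(23.0), np.float64(-74.4)), (np.float64(36.2), np.float64(-162.4)), (np.float64(24.1), np.float64(106.4))]
sq scene [[653.5, 45.7], [679.2, -17.5], [617.2, -42.6]] c [650.   -4.8] edges [(np.float64(68.1), np.float64(-67.9)), (np.float64(66.9), np.float64(-157.9)), (np.float64(95.5), np.float64(67.6))]
flower top [[636.7, -0.9]] c [636.7  -0.9] edges [(np.float64(0.0), np.float64(0.0))]
flower scene [[635.2, 1.7]] c [635.2   1.7] edges [(np.float64(0.0), np.float64(0.0))]
cam in tool [ 7.28208381e-02  4.96837506e-05 -1.42883803e-01] axes [[-0.002 -0.957 -0.29 ]
 [ 1.    -0.002 -0.   ]
 [-0.    -0.29   0.957]] [[ 0.962  0.274 -0.   ]
 [ 0.274 -0.962  0.   ]
 [-0.    -0.    -1.   ]]
```

Call:
{"op": "move_arm", "data": {
  "motion": [
    [[0.04,-0.03,0],[0,0,0],1],
    [[0.04,-0.03,0],[0,0,0],1],
    [[0.04,-0.03,0],[0,0,0],1],
    [[0.04,-0.03,0],[0,0,0],1],
    [[0.04,-0.03,0],[0,0,0],1],
    [[0.04,-0.03,0],[0,0,0],1],
    [[0.04,-0.03,0],[0,0,0],1],
    [[0.04,-0.03,0],[0,0,0],1],
    [[0.04,-0.03,0],[0,0,0],1],
    [[0.04,-0.03,0],[0,0,0],1]
  ],
  "newtons": 30
}}

```text
clock: 1.4
position: [0.399, -0.3011, 0.2316]
ee_rot: [0.99, 0.138, 0.0, 0.0]
ft_force: [-0.1, -0.9, -0.1]
grip_width: 0.996
grasp_force: 0.0
```

Call:
{"op": "move_arm", "data": {
  "motion": [
    [[0.04,-0.03,0],[0,0,0],1],
    [[0.04,-0.03,0],[0,0,0],1],
    [[0.04,-0.03,0],[0,0,0],1],
    [[0.04,-0.03,0],[0,0,0],1],
    [[0.04,-0.03,0],[0,0,0],1],
    [[0.04,-0.03,0],[0,0,0],1],
    [[0.04,-0.03,0],[0,0,0],1],
    [[0.04,-0.03,0],[0,0,0],1],
    [[0.04,-0.03,0],[0,0,0],1],
    [[0.04,-0.03,0],[0,0,0],1],
    [[0,0,0],[0,0,0],1],
    [[0,0,0],[0,0,0],1]
  ]
}}

```text
clock: 2.6
position: [0.6251, -0.0029, 0.2309]
ee_rot: [0.99, 0.139, -0.0, -0.0]
ft_force: [-0.1, 0.3, 0.8]
grip_width: 0.999
grasp_force: 0.0
```

```bash
python3 - <<'E'
from h import *
w=vision.camera("wrist"); cv2.imwrite("pics/w1.png",w["pixels"][:,:,::-1]); o=manip.get_obs(); print(o["clock"],o["position"],np.round(o["joint_pos"],2))
for X in([.636,0,.118],[.636,0,.036],[.472,.203,.024]): print(wproj(w,X))
E
```

```text
2.65 [ 0.62487048 -0.00423253  0.23104542] [ 0.37  0.39 -0.58  1.44  0.21  1.38 -1.5 ]
[253.68969532 168.91432699]
[253.63779705 152.28970583]
[ 87.64187539 224.29028921]
```

View pics/w1.png

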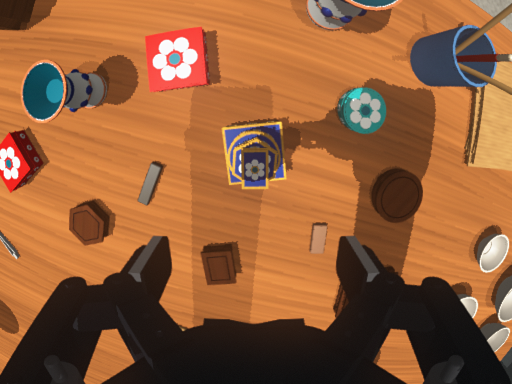

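Wrist view: oblong lid's flower at (254,169), about where (0.636, 0) projects. The hex stand is at (89,222), with its corners distinct. I'll zoom in to get the yaws.

```bash
python3 - <<'E'
from h import *
p=cv2.imread("pics/w1.png")
a=cv2.resize(p[112:202,210:300],(400,400),interpolation=2); b=cv2.resize(p[190:255,55:120],(400,400),interpolation=2)
cv2.imwrite("pics/c2.png",np.hstack([a,b]))
E
```

```text
(no output)
```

View pics/c2.png

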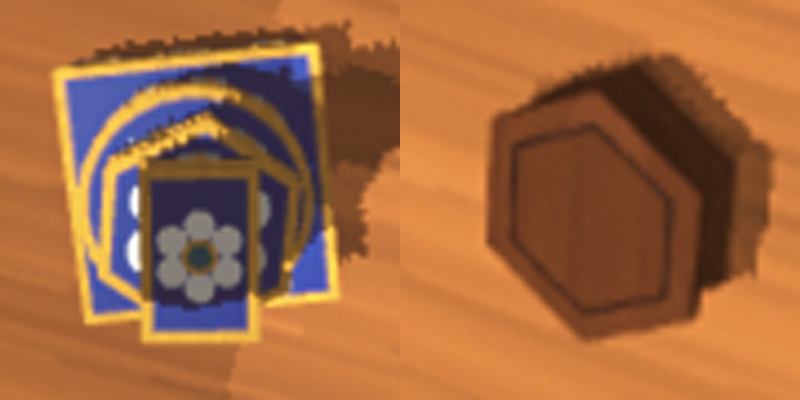

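The zoom shows the oblong lid's corners at crop (140,165)–(260,342). It also shows the square lid's four corners, the hex lid's corners and the hex stand's six top corners.

```bash
python3 - <<'E'
from h import *
w=vision.camera("wrist")
def rep(pts,x0,y0,k,z,n):
    W=np.array([wray(w,x0+x/k-.5,y0+y/k-.5,z)[:2] for x,y in pts])*1000
    print(n,"c",W.mean(0).round(1),"diagmid",[((W[i]+W[i+len(W)//2])/2).round(1).tolist() for i in range(len(W)//2)],"edges",[(round(float(np.hypot(*e)),1),round(float(np.degrees(np.arctan2(e[1],e[0]))),1)) for e in np.roll(W,-1,0)-W])
k=400/90
rep([(140,163),(258,161),(262,344),(142,344)],210,112,k,.118,"obl")
rep([(52,70),(320,42),(340,298),(87,324)],210,112,k,.036,"sq")
rep([(112,160),(203,115),(300,185),(287,297),(100,280)],210,112,k,.096,"hex")
k=400/65
rep([(92,118),(205,92),(297,190),(293,318),(188,338),(90,243)],55,190,k,.024,"hexst")
o=manip.get_obs();print(o["position"],o["clock"])
E
```

```text
obl c [636.1  -2.2] diagmid [[636.1, -2.6], [636.1, -1.9]] edges [(23.1, -73.2), (37.6, -162.3), (24.4, 105.8), (37.2, 15.8)]
sq c [635.   -2.7] diagmid [[635.0, -2.5], [635.1, -3.0]] edges [(68.9, -68.2), (68.2, -158.5), (67.9, 111.9), (68.4, 22.3)]
hex c [640.9  -1. ] diagmid [[648.8, -0.0], [643.7, -10.3]] edges [(21.6, -47.8), (25.6, -110.1), (25.0, -169.6), (41.0, 100.4), (26.6, 9.3)]
hexst c [469.8 205.2] diagmid [[469.8, 205.5], [469.9, 204.3], [469.8, 206.0]] edges [(35.9, -62.3), (31.3, -122.7), (34.4, -178.1), (33.6, 119.2), (34.1, 60.6), (34.3, 0.3)]
[ 0.62476502 -0.00495836  0.23122866] 2.7
```

Call:
{"op": "move_arm", "data": {
  "motion": [
    [[0.016,-0.004,0.03],[0,0,0],0.2],
    [[0,0,0.03],[0,0,0],0.2],
    [[0,0,0.03],[0,0,0],0.2],
    [[0,0,0.03],[0,0,0],0.2],
    [[0,0,0.03],[0,0,0],0.2],
    [[0,0,0.015],[0,0,0],0.2],
    [[0,0,0.009],[0,0,0],0.2],
    [[0,0,0],[0,0,0],0.2],
    [[0,0,0],[0,0,0],0.2]
  ],
  "newtons": 40
}}

```text
clock: 3.6
position: [0.6363, 0.0022, 0.1019]
ee_rot: [0.99, 0.138, 0.001, 0.0]
ft_force: [0.1, -0.3, -0.3]
grip_width: 0.602
grasp_force: 0.0
```

```bash
python3 - <<'E'
from h import *
w=vision.camera("wrist");s=vision.camera("scene"); o=manip.get_obs(); print(o["clock"],o["position"],o["ft_force"],o["grip_width"])
cv2.imwrite("pics/c3.png",np.hstack([cv2.resize(w["pixels"][170:384,130:380],(400,342)),cv2.resize(s["pixels"][160:280,180:320],(400,342))])[:,:,::-1])
E
```

```text
3.7 [0.63635161 0.00239282 0.10198168] [-0.00889014 -0.45605931 -0.44723707] 0.5993412043008565
```

View pics/c3.png

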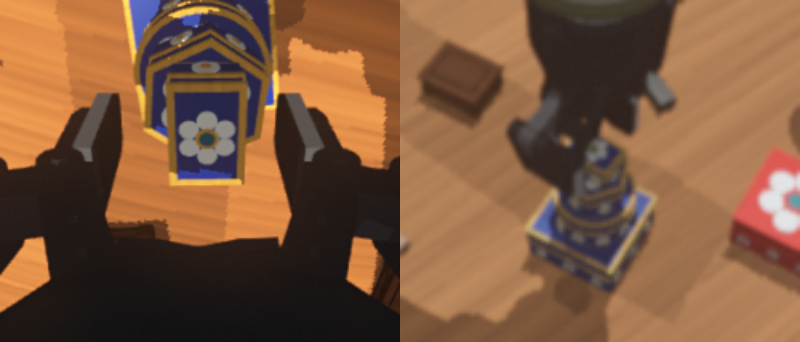

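The picture shows the fingers straddling the oblong box, which sits about 4 mm to the right of the gap's middle. I'll shift over and close.

Call:
{"op": "move_arm", "data": {
  "motion": [
    [[0,0.0055,0.0025],[0,0,0],0.2],
    [[0,0,0],[0,0,0],0.2],
    [[0,0,0],[0,0,0],-1],
    [[0,0,0],[0,0,0],-1],
    [[0,0,0],[0,0,0],-1],
    [[0,0,0],[0,0,0],-1],
    [[0,0,0],[0,0,0],-1],
    [[0,0,0],[0,0,0],-1]
  ],
  "newtons": 40
}}

```text
clock: 4.5
position: [0.637, -0.0015, 0.0992]
ee_rot: [0.99, 0.138, 0.0, 0.0]
ft_force: [-0.1, -0.0, 3.3]
grip_width: 0.269
grasp_force: 40.1
```

Call:
{"op": "move_arm", "data": {
  "motion": [
    [[0,0,-0.015],[0,0,0],-1],
    [[0,0,-0.03],[0,0,0],-1],
    [[0,0,-0.03],[0,0,0],-1],
    [[-0.02,-0.006,0],[0,0,0],-1],
    [[-0.036,-0.0105,0],[0,0,0],-1],
    [[-0.036,-0.0105,0],[0,0,0],-1],
    [[-0.036,-0.0105,0],[0,0,0],-1],
    [[-0.036,-0.0105,0],[0,0,0],-1],
    [[-0.036,-0.0105,0],[0,0,0],-1],
    [[-0.016,-0.0045,0],[0,0,-0.089],-1],
    [[0,0,0],[0,0,0],-1],
    [[0,0,0],[0,0,0],-1]
  ]
}}

```text
clock: 5.7
position: [0.4686, -0.0007, 0.1558]
ee_rot: [0.985, 0.172, 0.001, 0.0]
ft_force: [0.4, 0.1, -1.1]
grip_width: 0.266
grasp_force: 39.7
```

```bash
python3 - <<'E'
from h import *
w=vision.camera("wrist");s=vision.camera("scene"); o=manip.get_obs(); print(o["clock"],o["position"],o["ee_rot"],o["grip_width"],o["grasp_force"])
cv2.imwrite("pics/c4.png",np.hstack([cv2.resize(w["pixels"][170:384,130:380],(400,342)),cv2.resize(s["pixels"][100:220,130:270],(400,342))])[:,:,::-1])
E
```

```text
5.8 [ 4.68871980e-01 -4.48350393e-04  1.55432076e-01] [ 9.85033885e-01  1.72360521e-01  2.94825866e-04 -9.82118780e-05] 0.2716035608111463 39.69407379627228
```

View pics/c4.png

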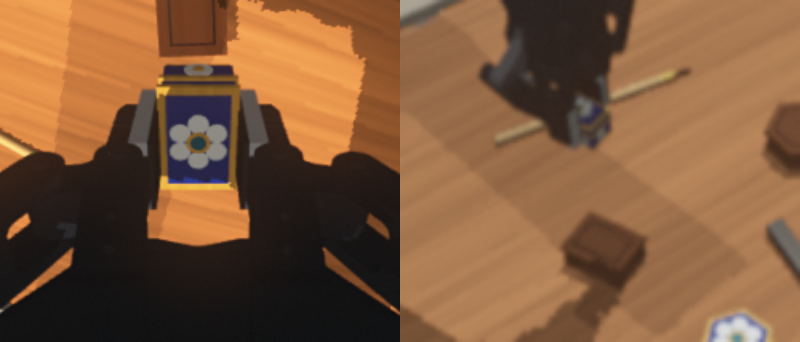

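The oblong box is held square in the pads with its flower at crop (197,142). The stand shows ahead with almost the same yaw.

```bash
python3 - <<'E'
from h import *
w=vision.camera("wrist");o=manip.get_obs()
print(wray(w,252.6,258.3,o["position"][2]-.003+.022),o["position"])
# stand face near edge corners in wrist crop
for x in((160,57),(225,52)): print(wray(w,130+x[0]*.625-.5,170+x[1]*.6257-.5,.024))
# stand in full wrist image
W=w["pixels"]; hsv=cv2.cvtColor(W,cv2.COLOR_RGB2HSV); cv2.imwrite("pics/w4.png",W[:,:,::-1])
cv2.imwrite("pics/c5.png",cv2.resize(W[130:290,180:340],(560,560),interpolation=2)[:,:,::-1])
E
```

```text
[ 4.67760765e-01 -3.35231886e-04  1.74295995e-01] [ 4.68796889e-01 -4.19930591e-04  1.55295995e-01]
[0.43290192 0.01176652 0.024     ]
[ 0.44952485 -0.02477302  0.024     ]
```

View pics/c5.png

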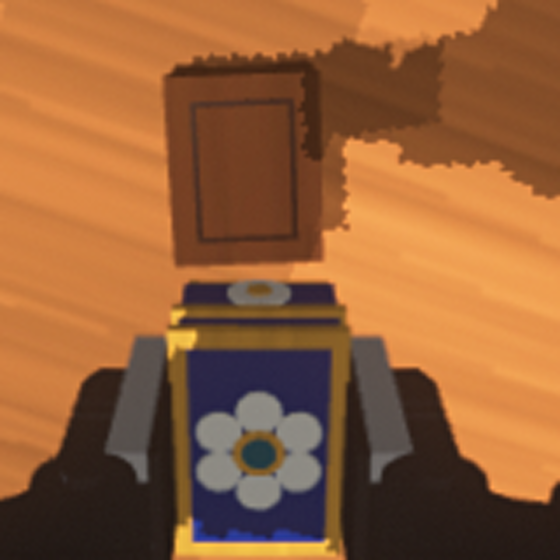

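The stand's inset rectangle is fully visible at crop (192,103), (293,99), (298,238), (197,242).

```bash
python3 - <<'E'
from h import *
w=vision.camera("wrist")
W=np.array([wray(w,180+x/3.5-.5,130+y/3.5-.5,.024)[:2] for x,y in[(192,103),(293,99),(298,238),(197,242)]])*1000
print(W.mean(0),[(np.hypot(*e),np.degrees(np.arctan2(e[1],e[0]))) for e in np.roll(W,-1,0)-W])
E
```

```text
[465.08957779   2.37148405] [(np.float64(27.172542956318825), np.float64(-67.9708589005872)), (np.float64(39.45364054992755), np.float64(-157.69194050928527)), (np.float64(28.219152816985584), np.float64(112.18659154758952)), (np.float64(39.539953159355136), np.float64(20.790906668179982))]
```

Call:
{"op": "move_arm", "data": {
  "motion": [
    [[0,-0.002,0.02],[0,0,-0.03],-1],
    [[0,0,0.03],[0,0,0],-1],
    [[0,0,0.03],[0,0,0],-1],
    [[0,0,0.03],[0,0,0],-1],
    [[0,0,0.025],[0,0,0],-1],
    [[0,0,0.015],[0,0,0],-1],
    [[0,0,0.009],[0,0,0],-1],
    [[0,0,0.007],[0,0,0],-1],
    [[0,0,0],[0,0,0],-1],
    [[0,0,0],[0,0,0],-1]
  ]
}}

```text
clock: 6.9
position: [0.4681, 0.0009, 0.0312]
ee_rot: [0.983, 0.185, 0.0, 0.0]
ft_force: [1.2, 0.8, -0.2]
grip_width: 0.268
grasp_force: 39.7
```

Call:
{"op": "move_arm", "data": {
  "motion": [
    [[0,0,0.003],[0,0,0],-1],
    [[0,0,0.002],[0,0,0],-1],
    [[0,0,0],[0,0,0],-1]
  ]
}}

```text
clock: 7.2
position: [0.4678, 0.0008, 0.0271]
ee_rot: [0.983, 0.185, 0.0, 0.0]
ft_force: [-0.4, 0.5, 0.2]
grip_width: 0.271
grasp_force: 39.8
```

Call:
{"op": "move_arm", "data": {
  "motion": [
    [[0,0,0.002],[0,0,0],-1],
    [[0,0,0],[0,0,0],-1]
  ]
}}

```text
clock: 7.4
position: [0.4678, 0.0008, 0.027]
ee_rot: [0.983, 0.185, -0.0, 0.001]
ft_force: [-10.9, -0.1, 26.1]
grip_width: 0.272
grasp_force: 43.0
```

Call:
{"op": "move_arm", "data": {
  "motion": [
    [[0,0,-0.002],[0,0,0],-1],
    [[0,0,0],[0,0,0],-0.2],
    [[0,0,0],[0,0,0],0.1],
    [[0,0,0],[0,0,0],0.2],
    [[0,0,-0.02],[0,0,0],0.3],
    [[0,0,-0.04],[0,0,0],0.5],
    [[0,0,-0.05],[0,0,0],0.5],
    [[0,0,-0.06],[0,0,0],0.5],
    [[0,0,-0.06],[0,0,0],0.5],
    [[0,0,0],[0,0,0],0.5]
  ]
}}

```text
clock: 8.4
position: [0.4705, 0.0012, 0.2051]
ee_rot: [0.983, 0.185, 0.004, 0.001]
ft_force: [1.0, -0.4, -0.7]
grip_width: 0.748
grasp_force: 0.0
```

```bash
python3 - <<'E'
from h import *
w=vision.camera("wrist");t=vision.camera("top"); o=manip.get_obs(); print(o["clock"],o["position"],o["ee_rot"])
W=w["pixels"];cv2.imwrite("pics/w6.png",W[:,:,::-1])
cv2.imwrite("pics/c6.png",np.hstack([W,cv2.resize(t["pixels"][130:274,226:334],(288,384))])[:,:,::-1])
E
```

```text
8.5 [0.46805064 0.00075257 0.20012998] [9.82845161e-01 1.84429823e-01 8.74344817e-04 5.15510530e-04]
```

View pics/c6.png

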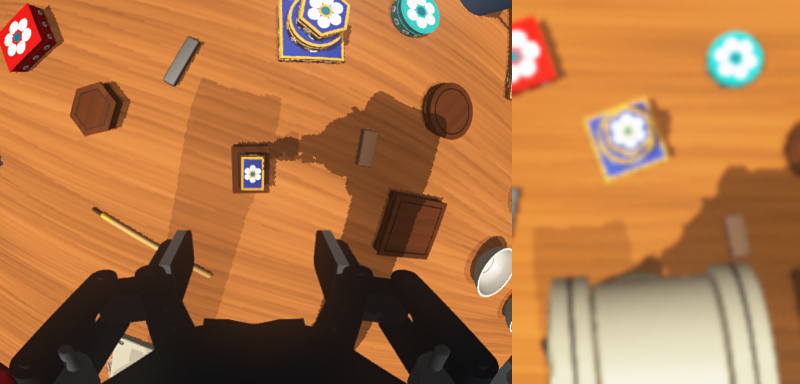

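The oblong box sits centred on its stand, (252,173) against a stand centre of about (251,170), and the rest of the stack looks undisturbed.

Call:
{"op": "move_arm", "data": {
  "motion": [
    [[0.0345,0.014,0],[0,0,0],0.5],
    [[0.0345,0.014,0],[0,0,0],0.5],
    [[0.0345,0.014,0],[0,0,0],0.5],
    [[0.0345,0.014,0],[0,0,0],0.5],
    [[0.0345,0.014,0],[0,0,0],0.5],
    [[0.0345,0.014,0],[0,0,0],0.5],
    [[0,0,0],[0,0,0.125],0.5],
    [[0,0,0],[0,0,0.125],0.5],
    [[0,0,0],[0,0,0],0.5],
    [[0,0,0],[0,0,0],0.5],
    [[0,0,0],[0,0,0],0.5]
  ]
}}

```text
clock: 9.6
position: [0.6348, -0.0015, 0.1988]
ee_rot: [0.996, 0.088, -0.0, 0.0]
ft_force: [-0.6, 0.0, -0.3]
grip_width: 0.75
grasp_force: 0.0
```

```bash
python3 - <<'E'
from h import *
w=vision.camera("wrist"); o=manip.get_obs(); print(o["clock"],o["position"],o["ee_rot"])
W=w["pixels"];cv2.imwrite("pics/w7.png",W[:,:,::-1]); np.savez("w7.npz",**w)
cv2.imwrite("pics/c7.png",cv2.resize(W[120:240,190:310],(600,600),interpolation=2)[:,:,::-1])
E
```

```text
9.65 [ 0.63489735 -0.00153696  0.19909494] [ 9.96098243e-01  8.82509811e-02 -2.26818143e-04  5.54109670e-05]
```

View pics/c7.png

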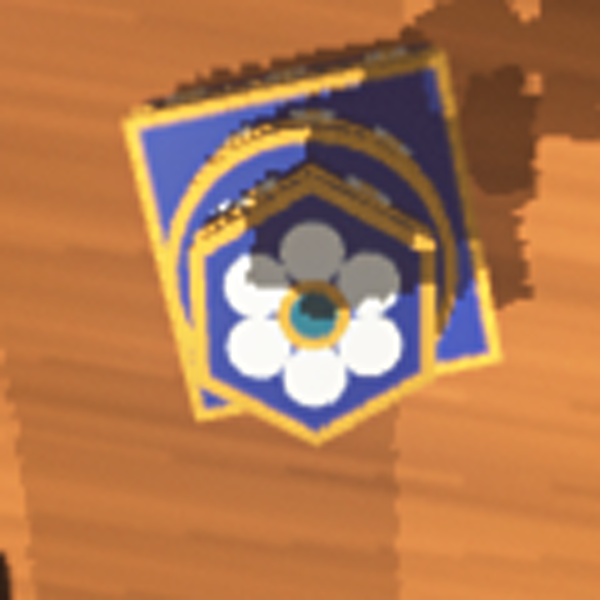

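The hex lid is sharp here, with corners at crop (308,165), (432,238), (437,370), (317,444), (192,376) and (192,245).

```bash
cat >> h.py <<'E'
def wrep(w,pts,x0,y0,k,z,n):
    W=np.array([wray(w,x0+x/k-.5,y0+y/k-.5,z)[:2] for x,y in pts])*1000
    print(n,"c",W.mean(0).round(1),[(round(float(np.hypot(*e)),1),round(float(np.degrees(np.arctan2(e[1],e[0]))),1)) for e in np.roll(W,-1,0)-W])
E
python3 - <<'E'
from h import *
w=dict(np.load("w7.npz"))
wrep(w,[(308,163),(434,238),(438,370),(317,445),(190,377),(191,244)],190,120,5,.096,"hex")
wrep(w,[(123,121),(439,48),(502,360),(199,422)],190,120,5,.036,"sq")
wrep(w,[(314,316)],190,120,5,.096,"fl")
E
```

```text
hex c [637.5  -0. ] [(25.0, -111.0), (23.7, -167.0), (25.3, 133.6), (25.6, 70.3), (23.9, 8.2), (24.3, -45.0)]
sq c [635.1  -0.8] [(67.3, -67.0), (69.1, -157.4), (67.6, 112.3), (68.2, 22.3)]
fl c [ 6.361e+02 -5.000e-01] [(0.0, 0.0)]
```

Call:
{"op": "move_arm", "data": {
  "motion": [
    [[0.003,-0.0015,0.02],[0,0,-0.03],0.5],
    [[0,0,0.03],[0,0,0],0.5],
    [[0,0,0.03],[0,0,0],0.5],
    [[0,0,0.03],[0,0,0],0.5],
    [[0,0,0.03],[0,0,0],0.5],
    [[0,0,0.02],[0,0,0],0.5],
    [[0,0,0.01],[0,0,0],0.5],
    [[0,0,0],[0,0,0],0.5],
    [[0,0,0],[0,0,0],0.5]
  ]
}}

```text
clock: 10.55
position: [0.6377, 0.0001, 0.0727]
ee_rot: [0.995, 0.099, 0.001, 0.0]
ft_force: [0.0, -0.2, 0.1]
grip_width: 0.752
grasp_force: 0.0
```

Call:
{"op": "move_arm", "data": {
  "motion": [
    [[0,0,0],[0,0,0],0.2],
    [[0,0,0],[0,0,0],-0.2],
    [[0,0,0],[0,0,0],-1],
    [[0,0,0],[0,0,0],-1],
    [[0,0,0],[0,0,0],-1],
    [[0,0,0],[0,0,0],-1]
  ],
  "newtons": 45
}}

```text
clock: 11.15
position: [0.6379, 0.0001, 0.0731]
ee_rot: [0.995, 0.099, 0.001, 0.0]
ft_force: [-0.8, 0.2, 6.5]
grip_width: 0.483
grasp_force: 46.6
```

Call:
{"op": "move_arm", "data": {
  "motion": [
    [[0,0,-0.015],[0,0,0],-1],
    [[0,0,-0.03],[0,0,0],-1],
    [[0,0,-0.035],[0,0,0],-1],
    [[-0.018,-0.0345,0],[0,0,0],-1],
    [[-0.018,-0.0345,0],[0,0,0],-1],
    [[-0.018,-0.0345,0],[0,0,0],-1],
    [[-0.018,-0.0345,0],[0,0,0],-1],
    [[-0.018,-0.0345,0],[0,0,0],-1],
    [[-0.018,-0.0345,0],[0,0,0],-1],
    [[-0.018,-0.0345,0],[0,0,0],-1],
    [[-0.018,-0.0345,0],[0,0,0],-1],
    [[-0.018,-0.0345,0],[0,0,0],-1]
  ]
}}

```text
clock: 12.35
position: [0.4712, 0.2051, 0.1325]
ee_rot: [0.995, 0.099, 0.0, 0.0]
ft_force: [0.4, 0.4, -1.9]
grip_width: 0.478
grasp_force: 45.9
```

Call:
{"op": "move_arm", "data": {
  "motion": [
    [[0,0,0],[0,0,0.092],-1],
    [[0,0,0],[0,0,0.092],-1],
    [[0,0,0],[0,0,0.092],-1],
    [[0,0,0],[0,0,0],-1],
    [[0,0,0],[0,0,0],-1]
  ]
}}

```text
clock: 12.85
position: [0.4721, 0.2043, 0.1322]
ee_rot: [1.0, -0.008, 0.0, 0.0]
ft_force: [-0.5, -0.1, -2.2]
grip_width: 0.483
grasp_force: 45.8
```

```bash
python3 - <<'E'
from h import *
w=vision.camera("wrist"); s=vision.camera("scene"); o=manip.get_obs(); print(o["clock"],o["position"],o["ee_rot"],o["grip_width"])
W=w["pixels"];np.savez("w8.npz",**w)
cv2.imwrite("pics/c8.png",np.hstack([cv2.resize(W[100:290,160:350],(500,500),interpolation=2),cv2.resize(s["pixels"][90:240,230:320],(300,500),interpolation=2)])[:,:,::-1])
E
```

```text
12.95 [0.47210836 0.20427696 0.13207788] [ 9.99965220e-01 -8.33963228e-03  5.94294858e-05  6.98949876e-05] 0.48263648039754214
```

View pics/c8.png

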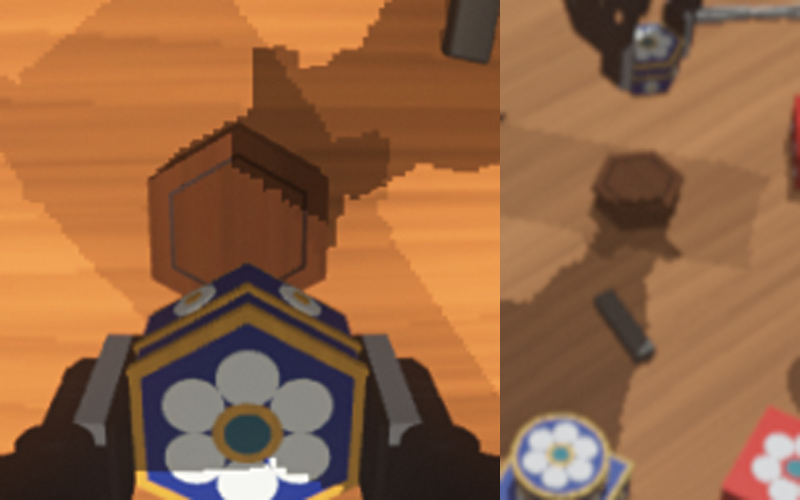

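The box is held square and its yaw matches the stand's. The stand's left corners are at crop (150,178) and (152,278), and its top corner is at (237,122).

```bash
python3 - <<'E'
from h import *
w=dict(np.load("w8.npz")); k=500/190
L=[(150,178),(152,278)]
P=lambda x,y,z:(wray(w,160+x/k-.5,100+y/k-.5,z)*1000).round(1)
print(P(150,178,.024),P(152,278,.024),P(328,184,.024),P(237,122,.024),"inset",P(169,190,.024),P(305,170,.024),P(173,268,.024),P(305,276,.024))
print("flower",P(248,433,.132-.005+.028))
E
```

```text
[486.9 235.9  24. ] [451.7 237.1  24. ] [483.8 176.9  24. ] [505.  206.6  24. ] inset [482.7 229.7  24. ] [488.7 184.6  24. ] [455.2 229.6  24. ] [451.5 184.5  24. ]
flower [470.3 203.9 155. ]
```

Call:
{"op": "move_arm", "data": {
  "motion": [
    [[0,-0.0016,0.02],[0,0,0],-1],
    [[0,0,0.03],[0,0,0],-1],
    [[0,0,0.03],[0,0,0],-1],
    [[0,0,0.025],[0,0,0],-1],
    [[0,0,0.015],[0,0,0],-1],
    [[0,0,0.008],[0,0,0],-1],
    [[0,0,0.004],[0,0,0],-1],
    [[0,0,0.003],[0,0,0],-1],
    [[0,0,0],[0,0,0],-1],
    [[0,0,0],[0,0,0],-1]
  ]
}}

```text
clock: 13.95
position: [0.4725, 0.2057, 0.0312]
ee_rot: [1.0, -0.009, 0.0, -0.0]
ft_force: [-0.3, -0.6, -0.6]
grip_width: 0.481
grasp_force: 45.9
```

Call:
{"op": "move_arm", "data": {
  "motion": [
    [[0,0,0.002],[0,0,0],-1],
    [[0,0,0],[0,0,0],-1]
  ]
}}

```text
clock: 14.15
position: [0.4722, 0.2055, 0.0292]
ee_rot: [1.0, -0.009, 0.0, 0.0]
ft_force: [-0.1, 0.3, -0.5]
grip_width: 0.485
grasp_force: 45.9
```

Call:
{"op": "move_arm", "data": {
  "motion": [
    [[0,0,0.0014],[0,0,0],-1],
    [[0,0,0],[0,0,0],-1]
  ]
}}

```text
clock: 14.35
position: [0.4723, 0.2055, 0.0291]
ee_rot: [1.0, -0.009, 0.0, 0.0]
ft_force: [-5.0, -3.6, 12.7]
grip_width: 0.483
grasp_force: 47.4
```

Call:
{"op": "move_arm", "data": {
  "motion": [
    [[0,0,-0.0012],[0,0,0],-1],
    [[0,0,0],[0,0,0],0.2],
    [[0,0,0],[0,0,0],0.4],
    [[0,0,0],[0,0,0],0.4],
    [[0,0,-0.02],[0,0,0],0.5],
    [[0,0,-0.04],[0,0,0],0.8],
    [[0,0,-0.05],[0,0,0],1],
    [[0,0,-0.05],[0,0,0],1],
    [[0,0,-0.05],[0,0,0],1],
    [[0,0,0],[0,0,0],1]
  ]
}}

```text
clock: 15.35
position: [0.4743, 0.2071, 0.1926]
ee_rot: [1.0, -0.009, 0.004, -0.001]
ft_force: [0.4, -0.2, -0.4]
grip_width: 0.998
grasp_force: 0.0
```

```bash
python3 - <<'E'
from h import *
w=vision.camera("wrist"); o=manip.get_obs(); print(o["clock"],o["position"])
np.savez("w9.npz",**w); W=w["pixels"]
cv2.imwrite("pics/c9a.png",W[:,:,::-1])
E
```

```text
15.4 [0.47337602 0.20637307 0.18987881]
```

Call:
{"op": "move_arm", "data": {
  "motion": [
    [[0.0248,0.03,0],[0,0,0],1],
    [[0.0248,0.03,0],[0,0,0],1],
    [[0.0248,0.03,0],[0,0,0],1],
    [[0.0248,0.03,0],[0,0,0],1],
    [[0.0248,0.03,0],[0,0,0],1],
    [[0.0248,0.03,0],[0,0,0],1],
    [[0.0248,0.03,0],[0,0,0],1],
    [[0.0248,0.03,0],[0,0,0],1],
    [[0.0248,0.03,0],[0,0,0],1],
    [[0,0,0],[0,0,0],1],
    [[0,0,0],[0,0,0],1],
    [[0,0,0],[0,0,0],1]
  ]
}}

```text
clock: 16.6
position: [0.6351, 0.0013, 0.1862]
ee_rot: [1.0, -0.008, -0.0, -0.0]
ft_force: [0.3, 0.5, -0.1]
grip_width: 1.004
grasp_force: 0.0
```

```bash
python3 - <<'E'
from h import *
w=vision.camera("wrist"); o=manip.get_obs(); print(o["clock"],o["position"],o["ee_rot"])
W=w["pixels"];np.savez("w10.npz",**w); A=np.load("w9.npz")["pixels"]
cv2.imwrite("pics/c9.png",np.hstack([cv2.resize(A[100:240,190:330],(400,400),interpolation=2),cv2.resize(W[120:260,180:320],(400,400),interpolation=2)])[:,:,::-1])
E
```

```text
16.65 [0.63519855 0.00139807 0.18645953] [ 9.99966110e-01 -8.22743575e-03 -2.21932492e-04 -1.96800270e-04]
```

View pics/c9.png

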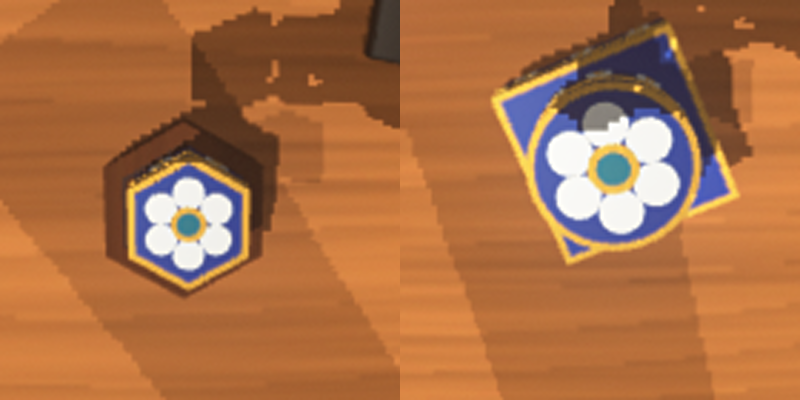

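Left: the hex box is centred and aligned on its stand. Right: the round lid's flower is at crop (213,170), with the square box below it.

```bash
python3 - <<'E'
from h import *
a=dict(np.load("w9.npz"));w=dict(np.load("w10.npz"));k=400/140
wrep(a,[(188,224)],190,100,k,.052,"hexbox"); wrep(a,[(105,167),(185,117),(265,150),(262,255),(184,297),(105,258)],190,100,k,.024,"hexst")
wrep(w,[(213,170)],180,120,k,.068,"round"); wrep(w,[(125,170),(303,170)],180,120,k,.068,"round lr")
wrep(w,[(92,97),(273,22),(339,193),(170,264)],180,120,k,.036,"sq")
E
```

```text
hexbox c [471.1 205.3] [(0.0, 0.0)]
hexst c [469.8 206.7] [(35.4, -59.0), (32.3, -113.5), (40.9, 178.6), (34.6, 118.6), (34.4, 61.3), (35.7, -2.5)]
round c [6.357e+02 5.000e-01] [(0.0, 0.0)]
round lr c [6.357e+02 1.000e-01] [(57.0, -91.0), (57.0, 89.0)]
sq c [635.6  -1.6] [(68.6, -68.5), (66.6, -158.9), (67.7, 113.0), (68.4, 21.9)]
```

Call:
{"op": "move_arm", "data": {
  "motion": [
    [[0.0008,0.0013,0.02],[0,0,0],1],
    [[0,0,0.035],[0,0,0],1],
    [[0,0,0.035],[0,0,0],1],
    [[0,0,0.035],[0,0,0],1],
    [[0,0,0.03],[0,0,0],1],
    [[0,0,0.025],[0,0,0],1],
    [[0,0,0.013],[0,0,0],1],
    [[0,0,0],[0,0,0],1],
    [[0,0,0],[0,0,0],1]
  ]
}}

```text
clock: 17.55
position: [0.6366, -0.0007, 0.0423]
ee_rot: [1.0, -0.009, 0.0, -0.0]
ft_force: [0.3, 0.5, 0.1]
grip_width: 1.001
grasp_force: 0.0
```

Call:
{"op": "move_arm", "data": {
  "motion": [
    [[0,0,0],[0,0,0],0.4],
    [[0,0,0],[0,0,0],0.2],
    [[0,0,0],[0,0,0],-0.2],
    [[0,0,0],[0,0,0],-1],
    [[0,0,0],[0,0,0],-1],
    [[0,0,0],[0,0,0],-1]
  ],
  "newtons": 50
}}

```text
clock: 18.15
position: [0.6372, -0.0008, 0.0431]
ee_rot: [1.0, -0.009, 0.001, 0.0]
ft_force: [-0.7, 0.9, 6.3]
grip_width: 0.634
grasp_force: 53.2
```

Call:
{"op": "move_arm", "data": {
  "motion": [
    [[0,0,-0.015],[0,0,0],-1],
    [[0,0,-0.03],[0,0,0],-1],
    [[0,0,-0.035],[0,0,0],-1],
    [[0.0004,0.0307,0],[0,0,0],-1],
    [[0.0004,0.0307,0],[0,0,0],-1],
    [[0.0004,0.0307,0],[0,0,0],-1],
    [[0.0004,0.0307,0],[0,0,0],-1],
    [[0.0004,0.0307,0],[0,0,0],-1],
    [[0.0004,0.0307,0],[0,0,0],-1],
    [[0.0004,0.0307,0],[0,0,0],-1],
    [[0.0004,0.0307,0],[0,0,0],-1],
    [[0.0004,0.0307,0],[0,0,0],-1]
  ]
}}

```text
clock: 19.35
position: [0.635, -0.2092, 0.1023]
ee_rot: [1.0, -0.009, -0.0, 0.0]
ft_force: [0.2, 1.0, -2.8]
grip_width: 0.639
grasp_force: 53.3
```

Call:
{"op": "move_arm", "data": {
  "motion": [
    [[0,0,0],[0,0,0],-1],
    [[0,0,0],[0,0,0],-1]
  ]
}}

```text
clock: 19.55
position: [0.635, -0.2086, 0.1021]
ee_rot: [1.0, -0.01, -0.0, -0.0]
ft_force: [0.0, 1.5, -3.0]
grip_width: 0.639
grasp_force: 53.3
```

```bash
python3 - <<'E'
from h import *
w=vision.camera("wrist"); o=manip.get_obs(); print(o["clock"],o["position"],o["ee_rot"],o["grip_width"])
W=w["pixels"];np.savez("w11.npz",**w); A=np.load("w10.npz")["pixels"]
cv2.imwrite("pics/c11.png",np.hstack([cv2.resize(W[90:290,160:360],(400,400),interpolation=2),cv2.resize(A[120:300,300:480],(400,400),interpolation=2)])[:,:,::-1])
E
```

```text
19.6 [ 0.63531353 -0.2074522   0.10206672] [ 9.99960026e-01 -8.93577674e-03  4.18859527e-05 -3.10226069e-04] 0.6348809945104357
```

View pics/c11.png

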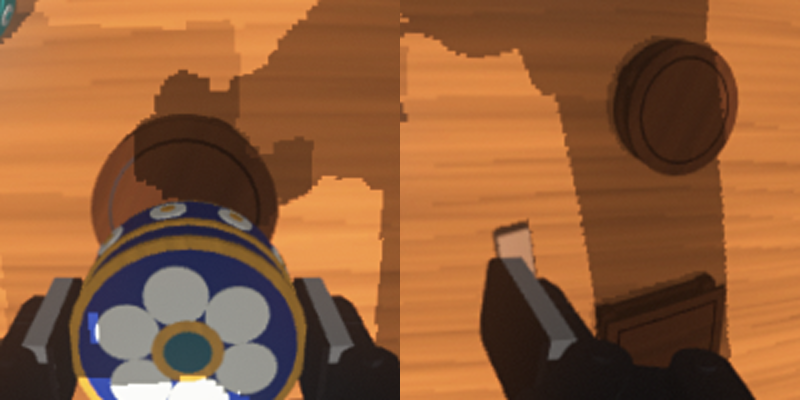

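The round box is held level above its stand, whose left and right limits are at crop columns 93 and 277. The earlier frame shows the stand's inset ring centred near (283,110).

```bash
python3 - <<'E'
from h import *
w=dict(np.load("w11.npz"));a=dict(np.load("w10.npz"))
wrep(w,[(93,200),(277,200)],160,90,2,.024,"stand lr"); wrep(w,[(185,114)],160,90,2,.024,"far edge");wrep(w,[(110,200),(260,200)],160,90,2,.024,"inset")
wrep(w,[(188,352)],160,90,2,.1021-.007+.032,"flower")
wrep(a,[(240,110),(326,110),(284,56),(284,165)],300,120,400/180,.024,"inset from w10")
E
```

```text
stand lr c [ 638.4 -207.9] [(72.3, -91.2), (72.3, 88.8)]
far edge c [ 672.2 -208.7] [(0.0, 0.0)]
inset c [ 638.4 -207.9] [(58.8, -91.2), (58.8, 88.8)]
flower c [ 633.9 -209. ] [(0.0, 0.0)]
inset from w10 c [ 632.7 -206.8] [(58.4, -89.8), (44.4, 49.0), (61.1, -171.6), (46.0, 47.4)]
```

Call:
{"op": "move_arm", "data": {
  "motion": [
    [[0.0008,0,0.02],[0,0,0],-1],
    [[0,0,0.025],[0,0,0],-1],
    [[0,0,0.02],[0,0,0],-1],
    [[0,0,0.012],[0,0,0],-1],
    [[0,0,0.007],[0,0,0],-1],
    [[0,0,0.004],[0,0,0],-1],
    [[0,0,0.002],[0,0,0],-1],
    [[0,0,0],[0,0,0],-1],
    [[0,0,0],[0,0,0],-1]
  ]
}}

```text
clock: 20.5
position: [0.6362, -0.2083, 0.0349]
ee_rot: [1.0, -0.009, 0.0, 0.0]
ft_force: [0.2, -0.9, -2.4]
grip_width: 0.635
grasp_force: 53.3
```

Call:
{"op": "move_arm", "data": {
  "motion": [
    [[0,0,0.0025],[0,0,0],-1],
    [[0,0,0],[0,0,0],-1]
  ]
}}

```text
clock: 20.7
position: [0.6359, -0.2083, 0.0324]
ee_rot: [1.0, -0.009, 0.0, 0.0]
ft_force: [-0.0, 0.2, -2.8]
grip_width: 0.638
grasp_force: 53.3
```

Call:
{"op": "move_arm", "data": {
  "motion": [
    [[0,0,0.0016],[0,0,0],-1],
    [[0,0,0],[0,0,0],-1]
  ]
}}

```text
clock: 20.9
position: [0.636, -0.2083, 0.0312]
ee_rot: [1.0, -0.009, 0.0, 0.0]
ft_force: [0.9, 0.7, -1.6]
grip_width: 0.64
grasp_force: 53.4
```

Call:
{"op": "move_arm", "data": {
  "motion": [
    [[0,0,0.0012],[0,0,0],-1],
    [[0,0,0],[0,0,0],-1]
  ]
}}

```text
clock: 21.1
position: [0.636, -0.2083, 0.0312]
ee_rot: [1.0, -0.009, 0.0, 0.0]
ft_force: [-3.8, -0.1, 5.2]
grip_width: 0.637
grasp_force: 54.1
```

Call:
{"op": "move_arm", "data": {
  "motion": [
    [[0,0,-0.001],[0,0,0],-1],
    [[0,0,0],[0,0,0],0.4],
    [[0,0,0],[0,0,0],0.8],
    [[0,0,0],[0,0,0],1],
    [[0,0,-0.02],[0,0,0],1],
    [[0,0,-0.04],[0,0,0],1],
    [[0,0,-0.05],[0,0,0],1],
    [[0,0,-0.05],[0,0,0],1],
    [[0,0,-0.05],[0,0,0],1],
    [[0,0,0],[0,0,0],1]
  ]
}}

```text
clock: 22.1
position: [0.6386, -0.2085, 0.1963]
ee_rot: [1.0, -0.009, 0.005, 0.001]
ft_force: [-0.2, -0.5, 0.2]
grip_width: 0.997
grasp_force: 0.0
```

```bash
python3 - <<'E'
from h import *
w=vision.camera("wrist"); o=manip.get_obs(); print(o["clock"],o["position"])
np.savez("w12.npz",**w)
E
```

```text
22.15 [ 0.63753183 -0.20837788  0.19309951]
```

Call:
{"op": "move_arm", "data": {
  "motion": [
    [[-0.0005,-0.0307,0],[0,0,0],1],
    [[-0.0005,-0.0307,0],[0,0,0],1],
    [[-0.0005,-0.0307,0],[0,0,0],1],
    [[-0.0005,-0.0307,0],[0,0,0],1],
    [[-0.0005,-0.0307,0],[0,0,0],1],
    [[-0.0005,-0.0307,0],[0,0,0],1],
    [[-0.0005,-0.0307,0],[0,0,0],1],
    [[-0.0005,-0.0307,0],[0,0,0],1],
    [[-0.0005,-0.0307,0],[0,0,-0.128],1],
    [[0,0,0],[0,0,-0.128],1],
    [[0,0,0],[0,0,-0.128],1],
    [[0,0,0],[0,0,-0.128],1]
  ]
}}

```text
clock: 23.35
position: [0.6359, -0.0007, 0.1882]
ee_rot: [0.981, 0.193, -0.0, -0.0]
ft_force: [1.0, -0.0, 0.4]
grip_width: 1.002
grasp_force: 0.0
```

Call:
{"op": "move_arm", "data": {
  "motion": [
    [[0,0,0],[0,0,0],1],
    [[0,0,0],[0,0,0],1]
  ]
}}

```text
clock: 23.55
position: [0.636, -0.001, 0.1883]
ee_rot: [0.982, 0.189, -0.0, -0.0]
ft_force: [0.1, -0.9, -0.6]
grip_width: 0.997
grasp_force: 0.0
```

```bash
python3 - <<'E'
from h import *
w=vision.camera("wrist"); o=manip.get_obs(); print(o["clock"],o["position"],o["ee_rot"])
W=w["pixels"];np.savez("w13.npz",**w); A=np.load("w12.npz")["pixels"]
cv2.imwrite("pics/c13.png",np.hstack([cv2.resize(A[90:250,180:340],(400,400),interpolation=2),cv2.resize(W[120:260,180:320],(400,400),interpolation=2)])[:,:,::-1])
E
```

```text
23.6 [ 0.63613109 -0.00104235  0.18838764] [ 9.81908689e-01  1.89354933e-01 -1.88237958e-04 -2.19038307e-05]
```

View pics/c13.png

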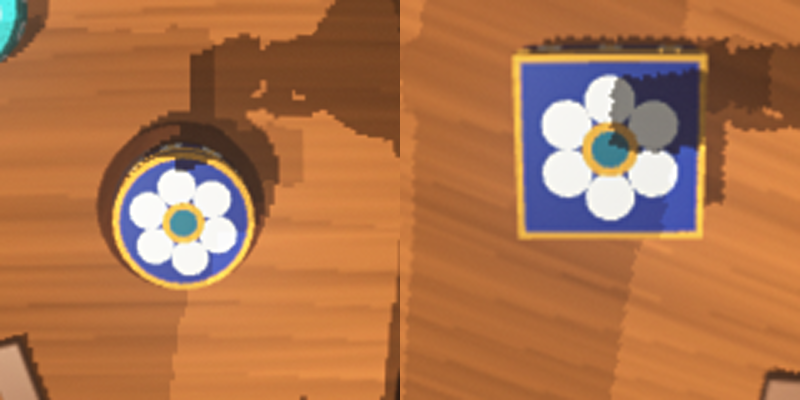

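The round box is centred on its stand. The square box is lined up with the tool, with its lid corners at crop (113,55), (308,55), (304,238) and (119,238).

```bash
python3 - <<'E'
from h import *
w=dict(np.load("w13.npz"))
wrep(w,[(112,55),(309,54),(305,239),(118,239)],180,120,400/140,.036,"sq")
wrep(w,[(210,150)],180,120,400/140,.036,"fl")
E
```

```text
sq c [634.9  -1.3] [(69.1, -68.0), (68.8, -157.8), (69.5, 111.7), (68.5, 21.9)]
fl c [634.5  -1.1] [(0.0, 0.0)]
```

Call:
{"op": "move_arm", "data": {
  "motion": [
    [[-0.0013,-0.0005,0.02],[0,0,0],1],
    [[0,0,0.04],[0,0,0],1],
    [[0,0,0.04],[0,0,0],1],
    [[0,0,0.04],[0,0,0],1],
    [[0,0,0.03],[0,0,0],1],
    [[0,0,0.03],[0,0,0],1],
    [[0,0,0.02],[0,0,0],1],
    [[0,0,0.015],[0,0,0],1],
    [[0,0,0.008],[0,0,0],1],
    [[0,0,0],[0,0,0],1],
    [[0,0,0],[0,0,0],1]
  ]
}}

```text
clock: 24.7
position: [0.6358, -0.0009, 0.0071]
ee_rot: [0.982, 0.191, 0.001, 0.0]
ft_force: [-0.1, -0.7, -0.1]
grip_width: 0.999
grasp_force: 0.0
```

Call:
{"op": "move_arm", "data": {
  "motion": [
    [[0,0,0],[0,0,0],0.8],
    [[0,0,0],[0,0,0],0.6],
    [[0,0,0],[0,0,0],0.3],
    [[0,0,0],[0,0,0],-1],
    [[0,0,0],[0,0,0],-1]
  ],
  "newtons": 60
}}

```text
clock: 25.2
position: [0.6359, -0.0009, 0.0075]
ee_rot: [0.982, 0.191, 0.001, 0.0]
ft_force: [-2.0, -0.2, 6.4]
grip_width: 0.782
grasp_force: 68.9
```

Call:
{"op": "move_arm", "data": {
  "motion": [
    [[0,0,-0.015],[0,0,0],-1],
    [[0,0,-0.03],[0,0,0],-1],
    [[0,0,-0.035],[0,0,0],-1],
    [[0,0,-0.035],[0,0,0],-1],
    [[-0.0316,0.0202,0],[0,0,0],-1],
    [[-0.0316,0.0202,0],[0,0,0],-1],
    [[-0.0316,0.0202,0],[0,0,0],-1],
    [[-0.0316,0.0202,0],[0,0,0],-1],
    [[-0.0316,0.0202,0],[0,0,0],-1],
    [[-0.0316,0.0202,0],[0,0,0],-1],
    [[-0.0316,0.0202,0],[0,0,0],-1],
    [[-0.0316,0.0202,0],[0,0,0],-1]
  ]
}}

```text
clock: 26.4
position: [0.5039, -0.1852, 0.093]
ee_rot: [0.982, 0.191, -0.0, 0.0]
ft_force: [0.5, -0.5, -1.8]
grip_width: 0.778
grasp_force: 68.3
```

Call:
{"op": "move_arm", "data": {
  "motion": [
    [[-0.0316,0.0202,0],[0,0,0],-1],
    [[-0.0316,0.0202,0],[0,0,0],-1],
    [[0,0,0],[0,0,0.111],-1],
    [[0,0,0],[0,0,0.111],-1],
    [[0,0,0],[0,0,0],-1],
    [[0,0,0],[0,0,0],-1],
    [[0,0,0],[0,0,0],-1]
  ]
}}

```text
clock: 27.1
position: [0.4723, -0.23, 0.0927]
ee_rot: [0.994, 0.106, 0.0, 0.0]
ft_force: [0.0, -0.6, -2.8]
grip_width: 0.779
grasp_force: 68.2
```

```bash
python3 - <<'E'
from h import *
w=vision.camera("wrist"); o=manip.get_obs(); print(o["clock"],o["position"],o["ee_rot"],o["grip_width"])
W=w["pixels"];np.savez("w14.npz",**w)
cv2.imwrite("pics/c14.png",cv2.resize(W[90:290,150:350],(600,600),interpolation=2)[:,:,::-1])
E
```

```text
27.15 [ 0.47232946 -0.22999673  0.0926554 ] [9.94411568e-01 1.05572876e-01 1.73905376e-05 2.94257216e-05] 0.7797023112445723
```

View pics/c14.png

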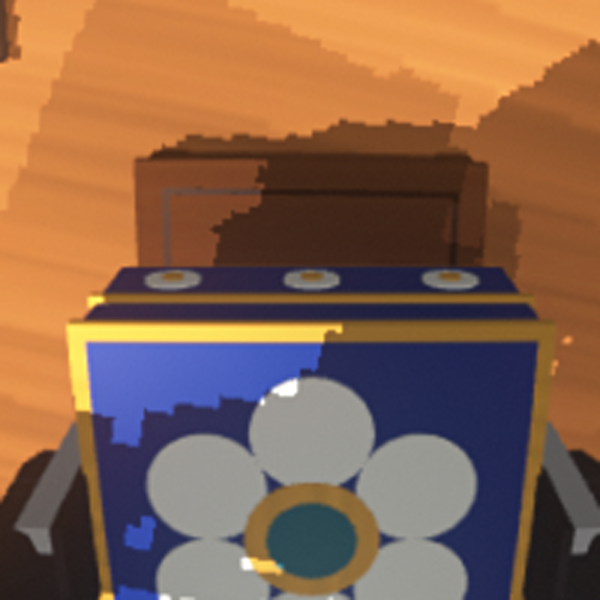

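The square box is aligned and centred side to side: the stand spans columns 135–487 and the box 68–553. The stand's far edge is at row 157.

```bash
python3 - <<'E'
from h import *
w=dict(np.load("w14.npz"))
P=lambda x,y,z:wray(w,150+x/3-.5,90+y/3-.5,z)[:2]
a=np.radians(12.1);u=np.array([np.cos(a),np.sin(a)])
print("stand c",(P(311,158,.024)-.043*u).round(4),"box",P(311,540,.0927-.0073+.036).round(4))
E
```

```text
stand c [ 0.4711 -0.2302] box [ 0.4712 -0.2301]
```

Spot on. Lowering from 0.0927 to about 0.0315.

Call:
{"op": "move_arm", "data": {
  "motion": [
    [[0,0,0.02],[0,0,0],-1],
    [[0,0,0.02],[0,0,0],-1],
    [[0,0,0.015],[0,0,0],-1],
    [[0,0,0.01],[0,0,0],-1],
    [[0,0,0.007],[0,0,0],-1],
    [[0,0,0.004],[0,0,0],-1],
    [[0,0,0.002],[0,0,0],-1],
    [[0,0,0],[0,0,0],-1],
    [[0,0,0],[0,0,0],-1]
  ]
}}

```text
clock: 28.05
position: [0.4725, -0.2304, 0.0345]
ee_rot: [0.995, 0.105, 0.0, 0.0]
ft_force: [-0.1, -0.4, -1.6]
grip_width: 0.784
grasp_force: 68.3
```

Call:
{"op": "move_arm", "data": {
  "motion": [
    [[0,0,0.0015],[0,0,0],-1],
    [[0,0,0],[0,0,0],-1]
  ]
}}

```text
clock: 28.25
position: [0.4723, -0.2303, 0.033]
ee_rot: [0.995, 0.105, 0.0, 0.0]
ft_force: [-0.1, -0.5, -3.2]
grip_width: 0.782
grasp_force: 68.3
```

Call:
{"op": "move_arm", "data": {
  "motion": [
    [[0,0,0.0012],[0,0,0],-1],
    [[0,0,0],[0,0,0],-1]
  ]
}}

```text
clock: 28.45
position: [0.4722, -0.2302, 0.032]
ee_rot: [0.995, 0.105, -0.0, 0.0]
ft_force: [0.5, -0.5, -3.1]
grip_width: 0.783
grasp_force: 68.3
```

Call:
{"op": "move_arm", "data": {
  "motion": [
    [[0,0,0.001],[0,0,0],-1],
    [[0,0,0],[0,0,0],-1]
  ]
}}

```text
clock: 28.65
position: [0.4723, -0.2303, 0.0314]
ee_rot: [0.995, 0.105, 0.0, 0.0]
ft_force: [-1.3, 0.6, -0.3]
grip_width: 0.784
grasp_force: 68.3
```

Call:
{"op": "move_arm", "data": {
  "motion": [
    [[0,0,0],[0,0,0],-1],
    [[0,0,0],[0,0,0],0.8],
    [[0,0,0],[0,0,0],1],
    [[0,0,0],[0,0,0],1],
    [[0,0,-0.015],[0,0,0],1],
    [[0,0,-0.03],[0,0,0],1],
    [[0,0,-0.05],[0,0,0],1],
    [[0,0,-0.05],[0,0,0],1],
    [[0,0,-0.05],[0,0,0],1],
    [[0,0,0],[0,0,0],1],
    [[0,0,0],[0,0,0],1]
  ]
}}

```text
clock: 29.75
position: [0.4727, -0.2304, 0.1789]
ee_rot: [0.995, 0.105, 0.001, 0.001]
ft_force: [-0.4, 0.3, -0.2]
grip_width: 0.996
grasp_force: 0.0
```

```bash
python3 - <<'E'
from h import *
w=vision.camera("wrist");s=vision.camera("scene"); o=manip.get_obs(); print(o["clock"],o["position"],o["grasp_force"])
cv2.imwrite("pics/c15.png",np.hstack([cv2.resize(w["pixels"][90:290,150:350],(400,400)),cv2.resize(s["pixels"][110:340,60:350],(400,400))])[:,:,::-1])
E
```

```text
29.85 [ 0.4717072  -0.23005298  0.17690369] 0.0
```

View pics/c15.png

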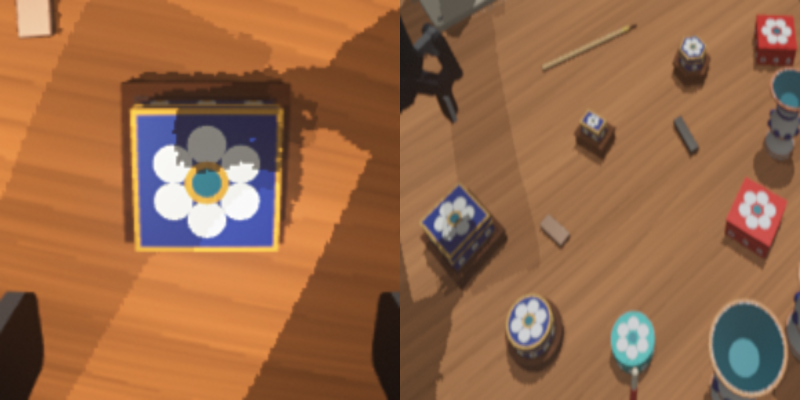

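All four boxes sit on their own stands, the vase is untouched, and the gripper is clear.

```bash
python3 -c "
from workcell import order
print(order.hand_in())"
```

```text
the job is handed in; nothing more can be done
None
```

All four boxes were placed in order on their own stands, centred and aligned by the last camera views, with the vase undisturbed; the job was handed in at about 30 s of the 102 s allowed (no verdict was returned).

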